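# Make up two soil-test kits

## Robot

A 7-joint arm with a two-finger parallel gripper is mounted at the origin on the work surface. World frame = base frame: x ahead of the robot, y to its left, z up, the work surface at z = 0. Lengths are in m, angles in rad, forces in N, time in s.
With the tool pointing down it reaches from about 0.35 to 0.9 m from the base axis. Payload 7.2 kg.
Tool frame: the origin (TCP) lies between the finger pads; the fingertips stand 17 mm ahead of it and the grasp point (between the pads) lies 2 mm behind it (r.tip_extent is the distance from the TCP to the fingertips, in m); y points along the fingers, z is the direction in which the jaws open and shut, and the axes are right-handed (so a half turn about y gives the same grasp; the last joint's range is limited). The gripper opens to 88 mm and grips with 3 to 60 N. Pads are 20 mm wide; open, the fingers measure 115 mm over their backs; the gripper's body (75 mm by 178 mm) begins 61 mm behind the grasp point.
Start: joints at [-0.068, 0.411, -0.013, 1.596, 0.006, 1.134, -0.082], TCP at [0.625, -0, 0.204] pointing down, gripper open.
Joint ranges: [-2.95, 2.95], [-0.29, 1.99], [-1.47, 1.44], [0.14, 2.54], [-1.03, 4.17], [0.13, 1.85], [-2.86, 2.86]. Speed limits (rad/s): [2.39, 2.39, 3.01, 3.01, 3.14, 3.14, 3.14].

## Interface

Orientations are given as a unit quaternion [x, y, z, w].
In Python, from station import r gives the robot as it stands. The module is installed in compiled form; this text tells all that it offers.
- The arm moves only by the shell command python3 -m creep 'ROWS' [FORCE]. ROWS is text: rows parted by semicolons, each of 7 numbers parted by spaces: the opening, from 0 (shut) to 1 (fully open), then the shift along the tool's x, y, z in mm, then the turn, a rotation vector about the tool's x, y, z in rad. A call has exactly 5 rows; each row shifts and turns the commanded pose from where the row before left it, along the tool's axes as they then stand; what a row does not reach is not made up. A row lasts 1/10 s, in which the tool goes at most 50 mm and 8.59 degrees, less where a joint would pass 70% of its speed; a pose out of reach is approached as far as the arm can. A call is refused whole if a number of a shift passes 50 or a number of a turn 0.15, either way. A call with a gripper value outside its range is refused whole. The fingers move at their own pace and stop on an object; FORCE is the grip in N (left out, the last holds). Time passes only in rows, so rows that do not move let the fingers close, or fill a call up. It gives the time, the measured TCP pose, the force and the opening at its end, in the units of the state.
- r.state(): the state, without advancing time (a new reading comes with each control period).
- r.get_image(name): name is "scene" or "side" or "wrist"; returns a dict with "color" (420x560x3 uint8, red, green, blue), "range_z" (420x560 float32, m along the optical axis (not along the pixel's ray), 0 where there is no reading), "camera_matrix" (3x3 intrinsics, pixels), "R" (3x3) and "t" (3): a world point X has camera coordinates R X + t; the wrist camera has in their place "T_tool_cam" (4x4, takes a point from camera to tool coordinates, whose origin is the TCP and whose axes are the tool frame's). Camera axes: x right, y down, z forward; pixel columns grow to the right and rows downward; lengths in m; the calibration is good to about 2 mm. A picture is of the moment at which its call begins: read the wrist's pose just before it.
- r.sign_off(): hands the job in, once; it reports no verdict.
Trained networks look in a picture, given as the dict that the camera call returned (one of the last four; its "shot" number tells which), for a name from the list of things; names that differ only in an ending like _2 or _b are one class to them, and where a whole thing is asked for, a point or a joint stands for the part that bears it (a point fixed in the world has none). Each returns a list of dicts, best first, with "p" (0 to 1); they miss things now and then, are a little off and sometimes report something else, mostly with a low value. They report only what shows in the picture. A call takes as long as a camera call.
- r.spot_in(name, picture): "extent" ([left, top, right, bottom] in pixels, round what is visible of it).
- r.silhouettes(name, picture): "region" (420x560 bool, what is visible of it) and "extent" ([left, top, right, bottom] in pixels, round what is visible of it).
The state is a dict: "time_s": time; "joint_positions": joint angles; "dq": joint speeds; "tau": joint torques, N m; "position": TCP position; "eef_rot": TCP orientation; "wrist_force": force on the tool from outside, world axes, zero at the start; "moment": the same for the moment, N m; "grip_width": finger opening in m.
Only numpy, scipy, OpenCV 4.12 (cv2) and the standard library are available. Lean on these libraries where they do the work, as an engineer would, in place of code of your own. Each camera call takes 0.05 s, during which the arm holds its last target.

## Task

Make up the two soil-test kits for the field, one item to a compartment, all standing upright on the carrier floor. The blue carrier takes the soil sample jar in its wide compartment and the green-capped and red-capped dropper bottles in its two narrow ones (either way round); the orange carrier takes the amber reagent bottle in its wide compartment and the blue-capped dropper bottle in its narrow one. Leave the yellow-capped dropper bottle, the beaker and the conical flask standing where they are.

Things in the scene. Friction and masses are not known exactly. Their poses are not given: they have to be found in the camera images.
- kit_blue: blue plastic kit carrier, an open tray standing firm on rubber feet (it does not slide), 78 mm along its x, 196 mm along its y (with a carrying lug 8 mm farther at each end), walls 16 mm high and 4 mm thick, floor 3 mm above the table. Three compartments in a row along y, each 70 mm deep in x: two narrow ones 54 mm wide centred at y = -67 mm and y = -9 mm, and a wide one 72 mm wide centred at y = +58 mm (all at x = 0). Origin at the centre of its underside, z up
- kit_orange: orange plastic kit carrier, an open tray standing firm on rubber feet (it does not slide), 78 mm along its x, 138 mm along its y (with a carrying lug 8 mm farther at each end), walls 16 mm high and 4 mm thick, floor 3 mm above the table. Two compartments in a row along y, each 70 mm deep in x: a narrow one 54 mm wide centred at y = -38 mm and a wide one 72 mm wide centred at y = +29 mm (both at x = 0). Origin at the centre of its underside, z up
- jar_c (a point): closed soil sample jar: clear straight-sided jar with brown soil inside and a black screw lid, 52 mm across, 70 mm tall (lid the top 16 mm), about 160 g. The point is its centre, 35 mm above its foot; z points up the jar
- bottle_c (a point): reagent bottle: amber brown body 46 mm across, straight to 58 mm up, with a white label, and a white screw cap 31 mm across; 84 mm tall, about 150 g. The point is its centre, 42 mm above its foot; z points up the bottle
- drop_green_c (a point): dropper bottle: white round body 30 mm across with straight sides from the foot to 46 mm up, then a shoulder and a ribbed green cap 20 mm across that tapers to the tip; 84 mm tall in all, about 40 g, with a white label and a thin green band. The point is its centre, 42 mm above its foot; z points up the bottle
- drop_red_c (a point): dropper bottle: white round body 30 mm across with straight sides from the foot to 46 mm up, then a shoulder and a ribbed red cap 20 mm across that tapers to the tip; 84 mm tall in all, about 40 g, with a white label and a thin red band. The point is its centre, 42 mm above its foot; z points up the bottle
- drop_blue_c (a point): dropper bottle: white round body 30 mm across with straight sides from the foot to 46 mm up, then a shoulder and a ribbed blue cap 20 mm across that tapers to the tip; 84 mm tall in all, about 40 g, with a white label and a thin blue band. The point is its centre, 42 mm above its foot; z points up the bottle
- drop_yellow_c (a point): dropper bottle: white round body 30 mm across with straight sides from the foot to 46 mm up, then a shoulder and a ribbed yellow cap 20 mm across that tapers to the tip; 84 mm tall in all, about 40 g, with a white label and a thin yellow band. Not wanted in either kit: it stays where it stands. The point is its centre, 42 mm above its foot; z points up the bottle
- beaker_c (a point): glass beaker, 53 mm across the rim, 70 mm tall, standing among the stock; it stays where it stands. The point is its centre, 35 mm above its foot; z up
- flask_c (a point): glass conical flask, 64 mm across the foot, 29 mm across the mouth, 105 mm tall, standing among the stock; it stays where it stands. The point is on its axis, 52 mm above its foot; z up

How it is judged:
By the outcome, as a careful person would: the job done as asked, in the order asked, and still so for the second after the job is handed in, with the robot touching nothing.
It also fails if it takes over 144 s, if anything falls off the work surface, if the arm or the gripper's body presses on something with over 40 N, if the wrist force passes 120 N, or if a joint passes its speed limit or range.

## Working session

There is one attempt and no reset: what is moved stays moved. The work goes in short steps, Python scripts to look and compute and a shell command to move; the robot and the scene stay as the last step left them, time stands still between calls to the robot, and variables do not carry over. Pictures are saved under pics/ and viewed, and the job is handed in when it is done.

```bash
mkdir -p pics; ls
python3 - <<'E'
from station import r
import cv2
s=r.state(); print({k:s[k] for k in('time_s','position','eef_rot','grip_width')}, r.tip_extent)
for n in('scene','side','wrist'):
    p=r.get_image(n); cv2.imwrite(f'pics/{n}0.png',p['color'][:,:,::-1])
    if n=='wrist': print(p['T_tool_cam'])
E
```

```text
pics
{'time_s': 0.0, 'position': array([ 6.24480551e-01, -4.57066674e-05,  2.02746467e-01]), 'eef_rot': array([ 0.50042956, -0.50033958,  0.49963025, -0.49960001]), 'grip_width': 0.0882516010060626} 0.017
[[ 1.13165078e-04  9.59668679e-01  2.81133445e-01 -7.68430059e-02]
 [-9.44722945e-04 -2.81133219e-01  9.59668287e-01 -1.80894346e-01]
 [ 9.99999547e-01 -3.74194153e-04  8.74806558e-04  2.60717039e-04]
 [ 0.00000000e+00  0.00000000e+00  0.00000000e+00  1.00000000e+00]]
```

View pics/scene0.png

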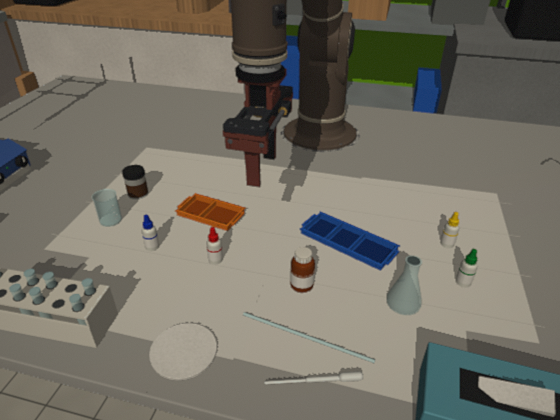

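View pics/side0.png

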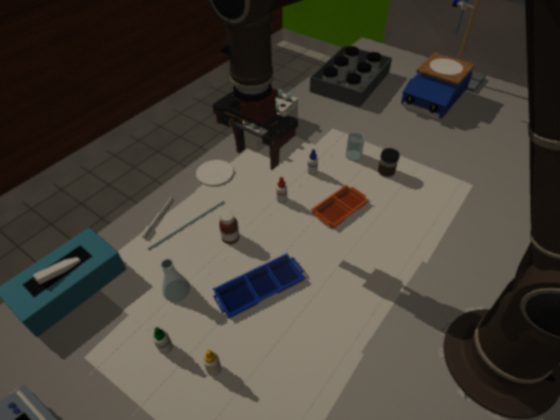

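View pics/wrist0.png

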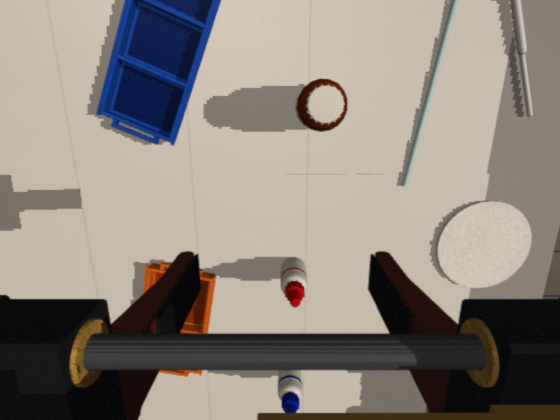

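Run:
```python
from scipy.spatial.transform import Rotation as R
print(R.from_quat([ 0.50042956, -0.50033958,  0.49963025, -0.49960001]).as_matrix().round(3))
```

```text
[[ 0.    -0.002  1.   ]
 [-1.    -0.     0.   ]
 [ 0.    -1.    -0.002]]
```

```bash
cat > h.py <<'E'
from station import r
import numpy as np, cv2
from scipy.optimize import least_squares
from scipy.spatial.transform import Rotation as Rot
def cloud(p,s=None):
    z=p['range_z'];K=p['camera_matrix'];v,u=np.mgrid[:420,:560]
    C=np.stack([(u-K[0,2])*z/K[0,0],(v-K[1,2])*z/K[1,1],z],-1)
    if 'R' in p: W=(C-p['t'])@p['R']
    else:
        T=p['T_tool_cam']; W=(C@T[:3,:3].T+T[:3,3])@Rot.from_quat(s['eef_rot']).as_matrix().T+s['position']
    W[z<=0]=np.nan
    return W
def circ(P,rad,c0=None):
    c0=np.median(P,0)
    f=lambda c:np.hypot(P[:,0]-c[0],P[:,1]-c[1])-rad
    s=least_squares(f,c0,loss='soft_l1',f_scale=.001)
    return s.x,np.median(abs(f(s.x)))
def shot(n):
    s=r.state(); p=r.get_image(n); return p,cloud(p,s)
E
python3 - <<'E'
from h import *
np.set_printoptions(precision=4,suppress=True)
B={'jar_c':(.026,.005,.052),'bottle_c':(.023,.005,.056),'drop_green_c':(.015,.004,.045),'drop_red_c':(.015,.004,.045),'drop_blue_c':(.015,.004,.045),'drop_yellow_c':(.015,.004,.045),'beaker_c':(.0265,.01,.06),'flask_c':(.03,.003,.01)}
for n in('scene','side'):
    p,W=shot(n)
    cam=-p['R'].T@p['t']
    for k,(rad,a,b) in B.items():
        S=r.silhouettes(k,p)
        for d in S[:1]:
            m=d['region']; P=W[m]; P=P[~np.isnan(P[:,0])]
            Q=P[(P[:,2]>a)&(P[:,2]<b)]
            # start on far side
            if len(Q)<5: print(n,k,d['p'],'few',len(P)); continue
            med=np.median(Q,0)[:2]; away=med-cam[:2]; away/=np.linalg.norm(away)
            f=lambda c:np.hypot(Q[:,0]-c[0],Q[:,1]-c[1])-rad
            s=least_squares(f,med+away*rad*.7,loss='soft_l1',f_scale=.001)
            print(n,k,round(d['p'],2),np.array(d['extent']),s.x,'res',np.median(abs(f(s.x))).round(4),'zmax',np.percentile(P[:,2],[1,99]),len(Q))
    for k,h in(('kit_blue',.196),('kit_orange',.138)):
        S=r.silhouettes(k,p)
        for d in S[:1]:
            P=W[d['region']];P=P[~np.isnan(P[:,0])]
            Q=P[(P[:,2]>.012)&(P[:,2]<.021)]
            print(n,k,round(d['p'],2),np.array(d['extent']),len(Q),cv2.minAreaRect((Q[:,:2]*1000).astype(np.float32)), np.percentile(P[:,2],[1,99]))
            np.save(f'{n}_{k}.npy',P)
E
```

```text
scene jar_c 0.9 [120.4 164.  147.6 202.1] [ 0.4539 -0.3772] res 0.0009 zmax [-0.0007  0.0721] 354
scene bottle_c 0.81 [287.6 248.3 317.8 290.9] [0.6584 0.0856] res 0.0005 zmax [0.0014 0.0853] 473
scene drop_green_c 0.73 [453.2 249.7 477.4 287.5] [0.5702 0.3881] res 0.0006 zmax [0.001  0.0833] 282
scene drop_blue_c 0.92 [140.3 216.6 160.9 251.8] [ 0.6305 -0.2464] res 0.0006 zmax [-0.0004  0.0837] 227
scene drop_yellow_c 0.86 [437.2 211.1 459.1 248.8] [0.4569 0.3621] res 0.0008 zmax [-0.0012  0.0822] 239
scene beaker_c 0.87 [ 89.5 187.4 123.8 223.4] [ 0.5686 -0.3836] res 0.0014 zmax [0.0008 0.0708] 559
scene flask_c 0.88 [386.5 258.3 420.8 314.9] [0.6566 0.277 ] res 0.0006 zmax [0.0009 0.1064] 90
scene kit_blue 0.95 [300.1 211.8 401.6 269.3] 778 ((507.8243713378906, 155.2138214111328), (211.7270050048828, 88.86458587646484), 68.1695785522461) [-0.0001  0.0173]
scene kit_orange 0.8 [171.7 194.3 245.6 233.8] 508 ((489.1513977050781, -169.05001831054688), (155.21563720703125, 86.58804321289062), 78.7049789428711) [-0.0004  0.0175]
side jar_c 0.72 [277.5 176.3 291.1 207.6] [ 0.6456 -0.1093
[... 384 characters left out ...]
5.3] [ 0.6341 -0.2439] res 0.001 zmax [-0.0004  0.0821] 109
side drop_yellow_c 0.69 [201.3 350.8 221.7 377.6] [0.4595 0.3636] res 0.0003 zmax [-0.0018  0.0839] 139
side beaker_c 0.91 [346.3 132.8 364.8 160.5] [ 0.5737 -0.3817] res 0.002 zmax [-0.0021  0.0697] 307
side flask_c 0.93 [159.  259.  189.4 299.9] [0.6566 0.2797] res 0.0009 zmax [-0.0012  0.1063] 59
side kit_blue 0.93 [215.3 255.3 303.6 318.5] 651 ((508.84576416015625, 156.65432739257812), (207.89962768554688, 85.34571838378906), 67.49662780761719) [-0.0012  0.017 ]
side kit_orange 0.76 [312.9 183.7 366.9 229. ] 312 ((489.92022705078125, -166.1947479248047), (152.632080078125, 84.95211791992188), 80.32035064697266) [-0.0013  0.0164]
```

```bash
cat > fit.py <<'E'
from h import *
import itertools
from scipy.optimize import minimize
def boxes(L,comps):  # compartments
    return [(c-w/2,c+w/2) for c,w in comps]
KIT={'kit_blue':(98,[(-67,54),(-9,54),(58,72)]),'kit_orange':(69,[(-38,54),(29,72)])}
def fit(k,P):
    L,comps=KIT[k]
    P=P*1000
    hi=P[(P[:,2]>11)&(P[:,2]<22)][:,:2]; lo=P[(P[:,2]>-3)&(P[:,2]<6)][:,:2]
    def dbox(q,x0,x1,y0,y1): # signed, negative inside
        dx=np.maximum(x0-q[:,0],q[:,0]-x1);dy=np.maximum(y0-q[:,1],q[:,1]-y1)
        return np.where((dx>0)&(dy>0),np.hypot(dx,dy),np.maximum(dx,dy))
    def cost(p):
        c,s=np.cos(p[2]),np.sin(p[2]);R=np.array([[c,-s],[s,c]])
        h=(hi-p[:2])@R;l=(lo-p[:2])@R
        inner=np.min([dbox(h,-35,35,c0-w/2,c0+w/2) for c0,w in comps],0)
        outer=np.minimum(dbox(h,-39,39,-L,L),dbox(h,-12,12,-L-8,L+8))
        e=np.maximum(np.maximum(-inner,outer),0)   # hi points should be in walls
        li=np.min([dbox(l,-35,35,c0-w/2,c0+w/2) for c0,w in comps],0)
        lo_out=-np.minimum(dbox(l,-39,39,-L,L),dbox(l,-12,12,-L-8,L+8))
        f=np.minimum(np.maximum(li,0),np.maximum(lo_out,0))
        return (np.minimum(e,5)**2).mean()+(np.minimum(f,5)**2).mean()
    (cx,cy),(w,h_),a=cv2.minAreaRect(hi.astype(np.float32))
    if w>h_: ang=np.radians(a)-np.pi/2
    else: ang=np.radians(a)
    out=[]
    for fl in(0,np.pi):
        best=None
        for dx,dy in itertools.product((-4,0,4),(-4,0,4)):
            m=minimize(cost,[cx+dx,cy+dy,ang+fl],method='Nelder-Mead',options=dict(initial_simplex=np.array([cx+dx,cy+dy,ang+fl])+np.array([[0,0,0],[4,0,0],[0,4,0],[0,0,.05]])))
            if best is None or m.fun<best.fun: best=m
        out.append((best.fun,best.x))
    out.sort(key=lambda t:t[0]); return out
def comps_world(k,x):
    c,s=np.cos(x[2]),np.sin(x[2])
    return [(x[0]-s*y,x[1]+c*y,w) for y,w in KIT[k][1]]
if __name__=='__main__':
    np.set_printoptions(precision=3,suppress=True)
    for k in KIT:
        for n in('scene','side'):
            o=fit(k,np.load(f'{n}_{k}.npy')); print(k,n,o); print(np.array(comps_world(k,o[0][1])))
E
python3 fit.py
```

```text
kit_blue scene [(np.float64(1.8322434943897183), array([507.542, 154.371,  -0.4  ])), (np.float64(4.931492118881222), array([507.737, 154.514,   2.743]))]
[[481.425  92.671  54.   ]
 [504.034 146.083  54.   ]
 [530.152 207.783  72.   ]]
kit_blue side [(np.float64(1.4325986157881656), array([508.512, 157.158,  -0.401])), (np.float64(4.866820492378136), array([508.578, 157.295,   2.74 ]))]
[[482.368  95.47   54.   ]
 [505.    148.872  54.   ]
 [531.145 210.56   72.   ]]
kit_orange scene [(np.float64(2.586964926699887), array([ 489.157, -169.334,   -0.2  ])), (np.float64(4.87184800196775), array([ 489.104, -169.446,    2.942]))]
[[ 481.607 -206.577   54.   ]
 [ 494.919 -140.913   72.   ]]
kit_orange side [(np.float64(1.9771872257296261), array([ 490.688, -166.211,   -0.177])), (np.float64(4.658269219561032), array([ 490.69 , -166.096,    2.963]))]
[[ 483.98  -203.614   54.   ]
 [ 495.807 -137.666   72.   ]]
```

```bash
cat > w.py <<'E'
from h import *
from fit import *
import sys
np.set_printoptions(precision=4,suppress=True)
B={'jar_c':(.026,.005,.052),'bottle_c':(.023,.005,.056),'drop_green_c':(.015,.004,.045),'drop_red_c':(.015,.004,.045),'drop_blue_c':(.015,.004,.045),'drop_yellow_c':(.015,.004,.045)}
s=r.state();p=r.get_image('wrist');W=cloud(p,s)
if len(sys.argv)>2: cv2.imwrite(f'pics/{sys.argv[2]}.png',p['color'][:,:,::-1])
for k in sys.argv[1].split(','):
    for d in r.silhouettes(k,p)[:1]:
        P=W[d['region']];P=P[~np.isnan(P[:,0])]
        print(k,round(d['p'],2),np.array(d['extent']),len(P),'z',np.percentile(P[:,2],[1,99]))
        if k in B:
            top=P[P[:,2]>np.percentile(P[:,2],99)-.008]
            print('  top centre bbox',(top.min(0)+top.max(0))/2, 'size',np.ptp(top,axis=0))
            rad,a,b=B[k];Q=P[(P[:,2]>a)&(P[:,2]<b)]
            if len(Q)>20:
                f=lambda c:np.hypot(Q[:,0]-c[0],Q[:,1]-c[1])-rad
                o=least_squares(f,top.mean(0)[:2],loss='soft_l1',f_scale=.001); print('  circ',o.x,np.median(abs(f(o.x))),len(Q))
        else:
            o=fit(k,P);print('  ',o[0],'other',o[1][0]);print(np.array(comps_world(k,o[0][1])))
E
python3 w.py bottle_c,drop_red_c,kit_blue
```

```text
bottle_c 0.69 [292.7  75.9 346.7 134.8] 2143 z [0.0077 0.0852]
  top centre bbox [0.6597 0.0859 0.0816] size [0.0311 0.0313 0.0086]
  circ [0.6599 0.0861] 0.00013671921709789044 62
drop_red_c 0.65 [281.3 258.9 308.5 307.3] 989 z [0.0046 0.084 ]
  top centre bbox [ 0.6361 -0.0989  0.0806] size [0.0111 0.0088 0.0087]
  circ [ 0.6362 -0.1006] 0.00022456906371805946 356
kit_blue 0.86 [ 98.    0.1 221.6 148.8] 12038 z [0.0011 0.0169]
   (np.float64(4.515404462171161), array([501.2478, 138.3752,   2.7384])) other 9.064128942990044
[[527.5378 200.0018  54.    ]
 [504.7793 146.6534  54.    ]
 [478.4893  85.0268  72.    ]]
```

```bash
python3 -m creep '1 50 0 -25 0 0 0;1 50 0 -25 0 0 0;1 50 0 -25 0 0 0;1 50 0 -25 0 0 0;1 50 0 -25 0 0 0' 30; python3 w.py jar_c,kit_orange,drop_blue_c w1
```

```text
time_s: 1.95
position: [0.5122, -0.2253, 0.2038]
eef_rot: [0.5, -0.5, 0.5, -0.5]
wrist_force: [0.4, -0.2, 0.4]
grip_width: 0.0879
jar_c 0.86 [210.3 284.  256.3 334.1] 1860 z [0.0025 0.071 ]
  top centre bbox [ 0.4576 -0.3603  0.0673] size [0.048  0.0226 0.0086]
  circ [ 0.4563 -0.3769] 0.0002778440135686802 843
kit_orange 0.76 [211.9  56.6 316.  209.4] 11147 z [0.0011 0.0169]
   (np.float64(1.6132935424326527), array([ 489.6976, -168.2291,   -0.1881])) other 3.6762719069474903
[[ 482.5923 -205.5589   54.    ]
 [ 495.1201 -139.7406   72.    ]]
drop_blue_c 0.65 [372.2 193.3 419.  232.6] 1115 z [0.0018 0.0844]
  top centre bbox [ 0.631  -0.2455  0.0811] size [0.01   0.0109 0.0092]
  circ [ 0.6324 -0.2458] 0.00021939073162463834 374
```

```bash
cat > go.py <<'E'
# deltas in tool mm to target X Y Z (mm)
from h import *
import sys
s=r.state();t=np.array(list(map(float,sys.argv[1:4])))/1000
R=Rot.from_quat(s['eef_rot']).as_matrix()
print('t',round(s['time_s'],2),'pos',s['position'].round(4),'w',round(s['grip_width'],4),'F',s['wrist_force'].round(1),'tool delta mm',((t-s['position'])@R*1000).round(1),'rotvec err', Rot.from_matrix(R.T@np.array([[0,0,1],[-1,0,0],[0,-1,0.]])).as_rotvec().round(3))
E
python3 go.py 456 -377 120
```

```text
t 2.15 pos [ 0.5127 -0.2248  0.2038] w 0.0877 F [0.8 0.1 0. ] tool delta mm [152.4  83.8 -56.3] rotvec err [-0.    -0.003  0.   ]
```

```bash
python3 -m creep '1 38 20 -14 0 0 0;1 38 20 -14 0 0 0;1 38 20 -14 0 0 0;1 38 20 -14 0 0 0;1 0 0 0 0 0 0' 30; python3 go.py 456.3 -377 46
```

```text
time_s: 2.65
position: [0.4539, -0.3789, 0.1207]
eef_rot: [-0.5, 0.502, -0.5, 0.498]
wrist_force: [-0.5, 0.5, -0.9]
grip_width: 0.0877
t 2.65 pos [ 0.4539 -0.3789  0.1207] w 0.0877 F [-0.5  0.5 -0.9] tool delta mm [-2.  74.7  2.7] rotvec err [ 0.005 -0.005 -0.   ]
```

```bash
python3 -m creep '1 -1 25 1 0 0 0;1 0 25 0 0 0 0;1 0 24 0 0 0 0;1 0 0 0 0 0 0;1 0 0 0 0 0 0' 30; python3 go.py 456.3 -377 46;  python3 -m creep '0 0 0 0 0 0 0;0 0 0 0 0 0 0;0 0 0 0 0 0 0;0 0 0 0 0 0 0;0 0 0 0 0 0 0' 30
```

```text
time_s: 3.15
position: [0.4594, -0.3732, 0.0498]
eef_rot: [-0.5, 0.5, -0.499, 0.501]
wrist_force: [0.4, -0.0, 0.2]
grip_width: 0.0879
t 3.15 pos [ 0.4594 -0.3732  0.0498] w 0.0879 F [ 0.4 -0.   0.2] tool delta mm [ 3.8  3.8 -3.1] rotvec err [ 0.     0.002 -0.001]
time_s: 3.65
position: [0.458, -0.3748, 0.0499]
eef_rot: [0.5, -0.5, 0.5, -0.5]
wrist_force: [-0.3, -0.1, 0.8]
grip_width: 0.0516
```

```bash
python3 -m creep '0 0 -20 0 0 0 0;0 0 -30 0 0 0 0;0 -20 -35 3 0 0 0;0 -35 -35 5 0 0 0;0 -40 0 6 0 0 0' 35;python3 -m creep '0 -40 0 6 0 0 0;0 -40 0 6 0 0 0;0 -40 0 6 0 0 0;0 -40 0 6 0 0 0;0 -40 0 6 0 0 0' 35;python3 -m creep '0 -40 0 6 0 0 0;0 -40 0 6 0 0 0;0 -40 0 6 0 0 0;0 -40 0 6 0 0 0;0 -20 0 0 0 0 0' 35; python3 go.py 530.6 209 120
```

```text
time_s: 4.15
position: [0.4743, -0.2812, 0.1743]
eef_rot: [0.498, -0.498, 0.504, -0.5]
wrist_force: [1.6, 0.8, 0.3]
grip_width: 0.0114
time_s: 4.65
position: [0.5022, -0.0781, 0.1698]
eef_rot: [0.5, -0.5, 0.5, -0.5]
wrist_force: [0.7, 0.6, -0.7]
grip_width: 0.0008
time_s: 5.15
position: [0.5264, 0.1046, 0.1697]
eef_rot: [-0.5, 0.499, -0.499, 0.501]
wrist_force: [-1.2, 0.1, 0.3]
grip_width: 0.0005
t 5.15 pos [0.5264 0.1046 0.1697] w 0.0005 F [-1.2  0.1  0.3] tool delta mm [-104.3   49.9    4.6] rotvec err [-0.001  0.004 -0.002]
```

```bash
cat > look.py <<'E'
from h import *
import sys
for n in sys.argv[2:]:
    p=r.get_image(n); cv2.imwrite(f'pics/{n}_{sys.argv[1]}.png',p['color'][:,:,::-1])
E
python3 look.py a scene side
```

```text
(no output)
```

View pics/scene_a.png

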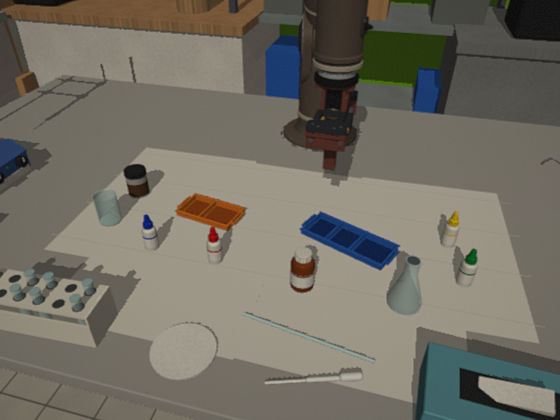

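View pics/side_a.png

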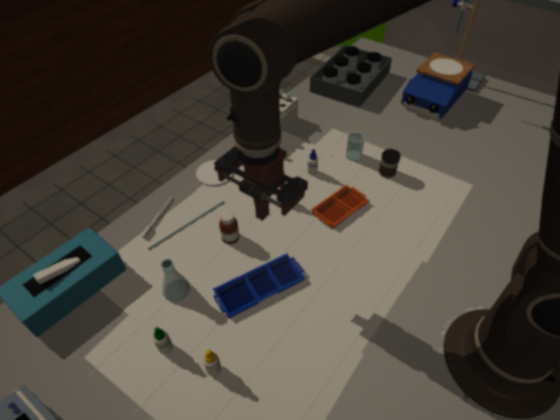

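```bash
python3 w.py kit_blue,drop_green_c wb; python3 go.py 571.5 389 170
```

```text
kit_blue 0.96 [194.   17.7 349.4 252.1] 18626 z [0.0014 0.0168]
   (np.float64(1.2541268212633778), array([507.7769, 155.5847,  -0.3958])) other 4.325250776034534
[[481.9477  93.7636  54.    ]
 [504.3073 147.2804  54.    ]
 [530.1365 209.1015  72.    ]]
t 5.4 pos [0.5262 0.099  0.1695] w 0.0005 F [-0.2  0.   0.7] tool delta mm [-290.    -0.7   45. ] rotvec err [ 0.    -0.001  0.001]
```

View pics/wb.png

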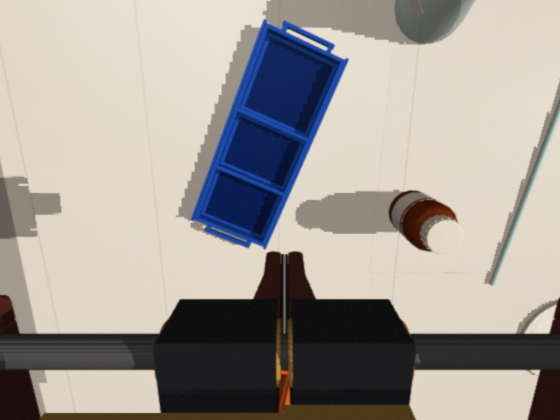

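```bash
python3 -m creep '0.7 -40 0 6 0 0 0;0.7 -45 0 7 0 0 0;0.7 -45 0 7 0 0 0;0.7 -45 0 7 0 0 0;0.7 -45 0 7 0 0 0' 25;python3 -m creep '0.7 -40 10 6 0 0 0;0.7 -30 15 5 0 0 0;0.7 0 15 0 0 0 0;0.7 0 0 0 0 0 0;0.7 0 0 0 0 0 0'; python3 w.py drop_green_c; python3 go.py 571.5 389 40
```

```text
time_s: 5.9
position: [0.5614, 0.3197, 0.1697]
eef_rot: [0.499, -0.5, 0.501, -0.499]
wrist_force: [0.9, 0.4, 0.1]
grip_width: 0.037
time_s: 6.4
position: [0.5721, 0.3875, 0.1294]
eef_rot: [0.5, -0.5, 0.501, -0.499]
wrist_force: [0.6, 0.3, 0.9]
grip_width: 0.0614
drop_green_c 0.63 [266.9 187.6 299.7 233.6] 1345 z [0.0062 0.0842]
  top centre bbox [0.5715 0.3895 0.0807] size [0.0107 0.0103 0.0088]
  circ [0.5712 0.3888] 0.00017522197474890977 297
t 6.5 pos [0.5725 0.3884 0.1307] w 0.0614 F [ 0.5 -0.  -0.2] tool delta mm [-0.6 90.7 -1.1] rotvec err [-0.001 -0.003  0.   ]
```

```bash
python3 -m creep '0.7 0 30 -1 0 0 0;0.7 0 30 0 0 0 0;0.7 0 25 0 0 0 0;0.7 0 9 0 0 0 0;0.7 0 0 0 0 0 0'; python3 -m creep '0 0 0 0 0 0 0;0 0 0 0 0 0 0;0 0 0 0 0 0 0;0 0 0 0 0 0 0;0 0 0 0 0 0 0' 20;python3 -m creep '0 0 0 0 0 0 0;0 0 0 0 0 0 0;0 0 0 0 0 0 0;0 0 0 0 0 0 0;0 0 0 0 0 0 0' 20
```

```text
time_s: 7.0
position: [0.5703, 0.3893, 0.0353]
eef_rot: [0.5, -0.5, 0.5, -0.499]
wrist_force: [-0.1, 0.2, -0.2]
grip_width: 0.0617
time_s: 7.5
position: [0.5703, 0.3906, 0.036]
eef_rot: [-0.5, 0.5, -0.5, 0.5]
wrist_force: [0.3, -0.9, -0.2]
grip_width: 0.0252
time_s: 8.0
position: [0.5703, 0.3905, 0.0357]
eef_rot: [-0.5, 0.5, -0.5, 0.5]
wrist_force: [-0.5, -0.3, 2.7]
grip_width: 0.0188
```

```bash
python3 w.py drop_green_c wc; python3 look.py b scene side
python3 - <<'E'
import cv2
for n in('scene','side'):
    a=cv2.imread(f'pics/{n}_b.png'); 
    a=a[180:320,380:560] if n=='scene' else a[290:420,100:280]
    cv2.imwrite(f'pics/{n}_bz.png',cv2.resize(a,None,fx=4,fy=4,interpolation=cv2.INTER_CUBIC))
E
```

```text
drop_green_c 0.86 [260.3 218.8 311.1 309.6] 3365 z [0.0009 0.0842]
  top centre bbox [0.5709 0.3895 0.0807] size [0.0115 0.0118 0.009 ]
  circ [0.5709 0.3887] 0.0001879854024249318 965
```

View pics/scene_bz.png

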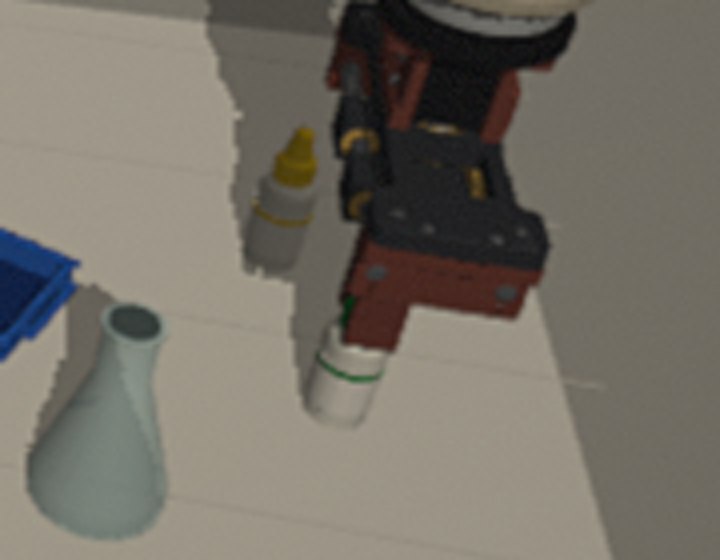

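View pics/side_bz.png

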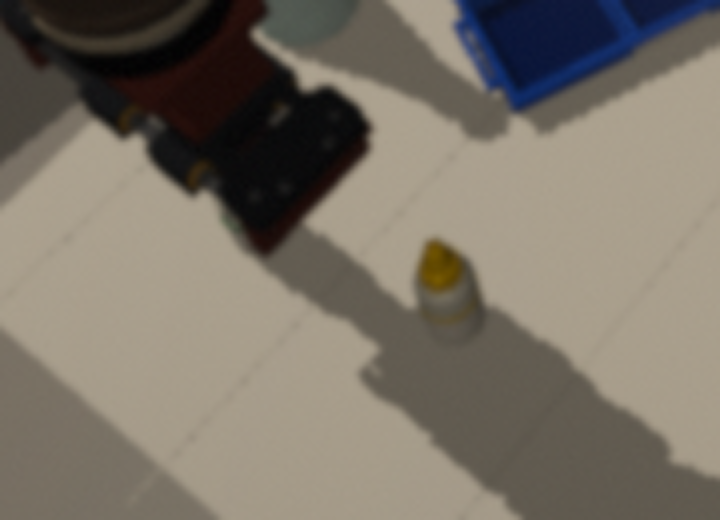

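View pics/wc.png

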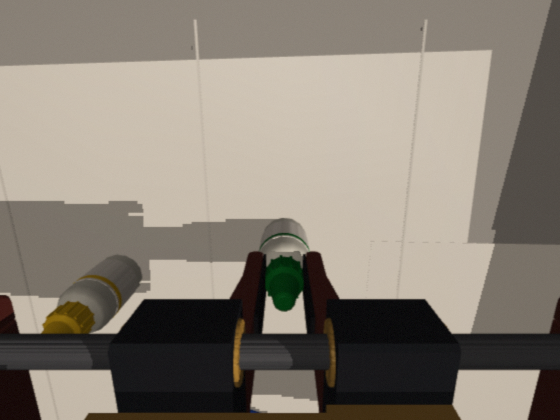

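Run:
```python
from h import *
np.set_printoptions(precision=4,suppress=True)
s=r.state();print(s['position'],s['eef_rot'],s['grip_width'],s['joint_positions'])
p=r.get_image('wrist');z=p['range_z'];K=p['camera_matrix'];T=p['T_tool_cam']
for u,v in[(255,254),(253,260),(255,270),(312,256),(316,270),(284,295),(284,235),(230,330),(284,350)]:
    zz=z[v,u];c=np.array([(u-K[0,2])*zz/K[0,0],(v-K[1,2])*zz/K[1,1],zz]);print(u,v,zz,T[:3,:3]@c+T[:3,3])
for n in('scene','side'):
    p=r.get_image(n);W=cloud(p)
    m=(np.hypot(W[...,0]-.57,W[...,1]-.389)<.035)&(W[...,2]>.02)&(W[...,2]<.12)
    P=W[m];C=p['color'][m]
    red=(C[:,0]>C[:,1].astype(int)*1.5)
    print(n,len(P),red.sum(),np.percentile(P[red],[0,2,10,50,90],axis=0) if red.any() else '')
```

```text
[0.5703 0.3905 0.0357] [-0.4999  0.5    -0.5     0.5001] 0.01820333939722502 [-0.5806  0.6887 -0.137   1.5581  0.1108  0.9021 -0.7556]
255 254 0.17119023 [-0.0106 -0.0219 -0.0141]
253 260 0.16428338 [-0.0105 -0.0291 -0.0145]
255 270 0.15268426 [-0.0109 -0.0411 -0.0126]
312 256 0.16689569 [-0.0114 -0.0262  0.014 ]
316 270 0.15253682 [-0.011  -0.0412  0.0146]
284 295 0.15041342 [-0.0014 -0.0463  0.0004]
284 235 0.1912028 [-0.0131 -0.0003  0.0004]
230 330 0.07318402 [-0.0329 -0.1175 -0.0112]
284 350 0.07646237 [-0.0267 -0.1159  0.0003]
scene 473 151 [[0.5576 0.3775 0.0566]
 [0.5854 0.3783 0.0592]
 [0.5864 0.38   0.0619]
 [0.5886 0.3887 0.0724]
 [0.5902 0.3975 0.0836]]
side 34 0
```

```bash
python3 -m creep '0.7 0 0 0 0 0 0;0.7 0 0 0 0 0 0;0.7 0 0 0 0 0 0;0.7 0 0 0 0 0 0;0.7 0 0 0 0 0 0';python3 -m creep '0.7 0 0 0 0 0 0;0.7 0 10 0 0 0 0;0.7 0 10 0 0 0 0;0.7 0 0 0 0 0 0;0.7 0 0 0 0 0 0'
cat > tips.py <<'E'
from h import *
np.set_printoptions(precision=4,suppress=True)
# finger tips in tool frame from the wrist depth: points near tool z = +-w/2 side, |x|<15mm
s=r.state();p=r.get_image('wrist');z=p['range_z'];K=p['camera_matrix'];T=p['T_tool_cam']
v,u=np.mgrid[:420,:560];C=np.stack([(u-K[0,2])*z/K[0,0],(v-K[1,2])*z/K[1,1],z],-1)@T[:3,:3].T+T[:3,3]
w=s['grip_width']/2
for sg in(1,-1):
    m=(z>0)&(abs(C[...,0])<.02)&(sg*C[...,2]>w-.004)&(sg*C[...,2]<w+.016)&(C[...,1]>-.06)
    W=C[m][:,1]*-1+s['position'][2]
    Q=C[m][W>.012]; print(sg,len(Q),'max y (tip)',np.sort(Q[:,1])[-8:])
    print(np.histogram(Q[:,1],bins=np.arange(-.06,.03,.005)))
print(s['position'],s['grip_width'])
E
python3 tips.py; python3 look.py c scene; python3 -c "
import cv2;a=cv2.imread('pics/scene_c.png')[180:320,380:560];cv2.imwrite('pics/scene_cz.png',cv2.resize(a,None,fx=4,fy=4,interpolation=2))"
```

```text
time_s: 8.85
position: [0.5701, 0.3903, 0.0354]
eef_rot: [0.5, -0.5, 0.5, -0.5]
wrist_force: [0.2, -0.0, -0.3]
grip_width: 0.055
time_s: 9.35
position: [0.5698, 0.3901, 0.0147]
eef_rot: [0.501, -0.5, 0.5, -0.5]
wrist_force: [-0.2, -0.1, 0.9]
grip_width: 0.0615
1 1640 max y (tip) [-0.0193 -0.0193 -0.0192 -0.0192 -0.019  -0.0189 -0.0187 -0.0186]
(array([287, 256, 217, 207, 187, 162, 156, 140,  28,   0,   0,   0,   0,
         0,   0,   0,   0]), array([-0.06 , -0.055, -0.05 , -0.045, -0.04 , -0.035, -0.03 , -0.025,
       -0.02 , -0.015, -0.01 , -0.005, -0.   ,  0.005,  0.01 ,  0.015,
        0.02 ,  0.025]))
-1 1640 max y (tip) [-0.0192 -0.0191 -0.019  -0.019  -0.0187 -0.0185 -0.0185 -0.0177]
(array([288, 252, 213, 217, 180, 172, 154, 138,  26,   0,   0,   0,   0,
         0,   0,   0,   0]), array([-0.06 , -0.055, -0.05 , -0.045, -0.04 , -0.035, -0.03 , -0.025,
       -0.02 , -0.015, -0.01 , -0.005, -0.   ,  0.005,  0.01 ,  0.015,
        0.02 ,  0.025]))
[0.5698 0.3901 0.0147] 0.06153597411029643
```

View pics/scene_cz.png

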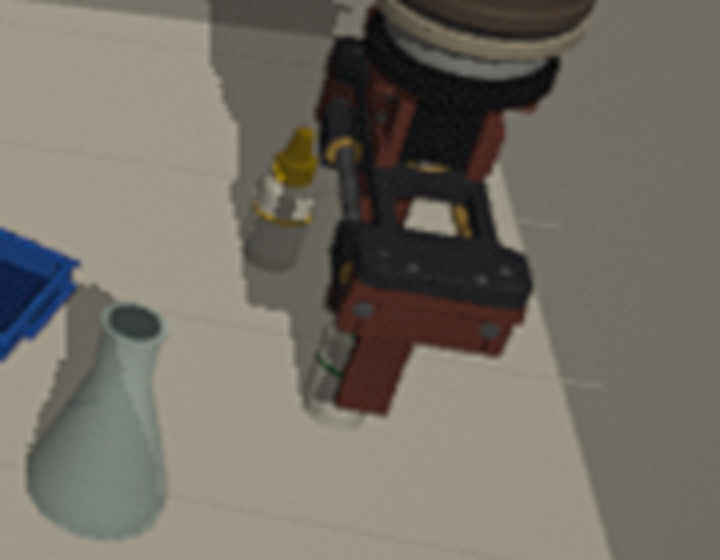

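```bash
python3 -m creep '0.7 0 7 0 0 0 0;0.7 0 6 0 0 0 0;0.7 0 0 0 0 0 0;0 0 0 0 0 0 0;0 0 0 0 0 0 0' 20; python3 -m creep '0 0 0 0 0 0 0;0 0 0 0 0 0 0;0 0 0 0 0 0 0;0 0 0 0 0 0 0;0 0 0 0 0 0 0' 20;python3 -m creep '0 0 -5 0 0 0 0;0 0 -10 0 0 0 0;0 0 -10 0 0 0 0;0 0 0 0 0 0 0;0 0 0 0 0 0 0' 20
```

```text
time_s: 9.95
position: [0.5702, 0.3905, 0.0027]
eef_rot: [-0.5, 0.5, -0.5, 0.5]
wrist_force: [-0.1, 0.1, -0.5]
grip_width: 0.0493
time_s: 10.45
position: [0.5703, 0.3904, 0.0028]
eef_rot: [-0.5, 0.5, -0.5, 0.5]
wrist_force: [0.0, -0.7, 0.7]
grip_width: 0.0294
time_s: 10.95
position: [0.5705, 0.3906, 0.0283]
eef_rot: [-0.5, 0.5, -0.5, 0.5]
wrist_force: [0.5, -0.3, -0.5]
grip_width: 0.0299
```

```bash
python3 -m creep '0 0 -25 0 0 0 0;0 0 -30 0 0 0 0;0 10 -30 -3 0 0 0;0 30 -15 -8 0 0 0;0 40 0 -11 0 0 0' 20; python3 -m creep '0 40 0 -11 0 0 0;0 40 0 -11 0 0 0;0 40 0 -11 0 0 0;0 30 0 -8 0 0 0;0 12 0 -3 0 0 0' 20; python3 -m creep '0 0 0 0 0 0 0;0 0 0 0 0 0 0;0 0 0 0 0 0 0;0 0 0 0 0 0 0;0 0 0 0 0 0 0' 20;python3 go.py 504.3 147.3 6.5
```

```text
time_s: 11.45
position: [0.5488, 0.3123, 0.1298]
eef_rot: [-0.499, 0.499, -0.499, 0.502]
wrist_force: [-0.1, -0.2, -0.2]
grip_width: 0.0295
time_s: 11.95
position: [0.5034, 0.1447, 0.1274]
eef_rot: [0.5, -0.501, 0.501, -0.499]
wrist_force: [-0.3, 0.1, -0.5]
grip_width: 0.0294
time_s: 12.45
position: [0.5042, 0.1494, 0.1273]
eef_rot: [0.5, -0.5, 0.499, -0.5]
wrist_force: [-0.5, 0.4, -1.1]
grip_width: 0.0297
t 12.45 pos [0.5042 0.1494 0.1273] w 0.0297 F [-0.5  0.4 -1.1] tool delta mm [2.200e+00 1.208e+02 1.000e-01] rotvec err [ 0.     0.002 -0.   ]
```

```bash
python3 -m creep '0 2 25 0 0 0 0;0 0 35 0 0 0 0;0 0 30 0 0 0 0;0 0 15 0 0 0 0;0 0 10 0 0 0 0' 20; python3 -m creep '0 0 5 0 0 0 0;0 0 0 0 0 0 0;0 0 0 0 0 0 0;0 0 0 0 0 0 0;0 0 0 0 0 0 0' 20;python3 go.py 504.3 147.3 6.5
```

```text
time_s: 12.95
position: [0.5035, 0.1466, 0.011]
eef_rot: [0.501, -0.5, 0.499, -0.5]
wrist_force: [-0.6, -0.8, -0.5]
grip_width: 0.0295
time_s: 13.45
position: [0.5047, 0.1465, 0.0083]
eef_rot: [-0.5, 0.5, -0.5, 0.5]
wrist_force: [0.2, 0.4, -0.3]
grip_width: 0.0297
t 13.45 pos [0.5047 0.1465 0.0083] w 0.0297 F [ 0.2  0.4 -0.3] tool delta mm [-0.8  1.8 -0.4] rotvec err [-0.001 -0.    -0.   ]
```

```bash
python3 -m creep '0 0 2 0 0 0 0;0 0 0 0 0 0 0;0.6 0 0 0 0 0 0;0.6 0 0 0 0 0 0;0.6 0 0 0 0 0 0'; python3 -m creep '0.6 0 0 0 0 0 0;0.6 0 -15 0 0 0 0;0.6 0 -25 0 0 0 0;0.6 0 -40 0 0 0 0;0.6 0 -45 0 0 0 0'; python3 w.py kit_blue,drop_green_c wd; python3 go.py 636.3 -100.5 110
```

```text
time_s: 13.95
position: [0.5042, 0.1464, 0.0056]
eef_rot: [0.5, -0.5, 0.5, -0.5]
wrist_force: [0.1, -0.1, -0.6]
grip_width: 0.0498
time_s: 14.45
position: [0.5032, 0.1461, 0.131]
eef_rot: [0.501, -0.5, 0.5, -0.499]
wrist_force: [1.6, -0.3, 0.7]
grip_width: 0.0527
kit_blue 0.79 [219.3  61.7 378.6 305.9] 19359 z [0.0006 0.0169]
   (np.float64(1.201820613175064), array([507.882 , 155.8908,  -0.3922])) other 4.420976869885695
[[482.2743  93.9776  54.    ]
 [504.4422 147.5741  54.    ]
 [530.0498 209.4874  72.    ]]
t 14.6 pos [0.5062 0.147  0.1335] w 0.0526 F [-0.3  0.  -1.1] tool delta mm [247.6  23.8 130. ] rotvec err [-0.006 -0.    -0.002]
```

View pics/wd.png

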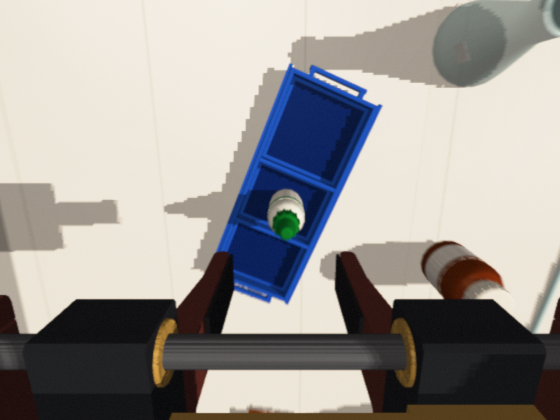

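```bash
python3 -m creep '0.65 40 0 21 0 0 0;0.65 40 0 21 0 0 0;0.65 40 0 21 0 0 0;0.65 40 0 21 0 0 0;0.65 40 0 21 0 0 0'; python3 -m creep '0.65 35 0 18 0 0 0;0.65 13 10 7 0 0 0;0.65 0 10 0 0 0 0;0.65 0 0 0 0 0 0;0.65 0 0 0 0 0 0'; python3 w.py drop_red_c; python3 go.py 636.3 -100.5 2.5
```

```text
time_s: 15.1
position: [0.609, -0.0553, 0.129]
eef_rot: [0.501, -0.5, 0.499, -0.5]
wrist_force: [0.9, 0.4, 1.1]
grip_width: 0.0571
time_s: 15.6
position: [0.6332, -0.0989, 0.1096]
eef_rot: [0.501, -0.5, 0.498, -0.501]
wrist_force: [0.9, 0.6, -0.1]
grip_width: 0.057
drop_red_c 0.9 [265.4 195.1 308.1 251.1] 1700 z [0.0002 0.0843]
  top centre bbox [ 0.6359 -0.0999  0.0808] size [0.0113 0.0104 0.009 ]
  circ [ 0.6359 -0.1006] 0.0001666574787527672 400
t 15.7 pos [ 0.6341 -0.0995  0.1108] w 0.0573 F [ 0.2  0.7 -0.9] tool delta mm [  1.1 108.3   2.2] rotvec err [-0.     0.003 -0.001]
```

```bash
python3 -m creep '0.65 1 30 2 0 0 0;0.65 0 30 0 0 0 0;0.65 0 28 0 0 0 0;0.65 0 20 0 0 0 0;0.65 0 0 0 0 0 0'; python3 -m creep '0 0 0 0 0 0 0;0 0 0 0 0 0 0;0 0 0 0 0 0 0;0 0 0 0 0 0 0;0 0 0 0 0 0 0' 20; python3 -m creep '0 0 0 0 0 0 0;0 0 0 0 0 0 0;0 0 0 0 0 0 0;0 0 -10 0 0 0 0;0 0 -15 0 0 0 0' 20
```

```text
time_s: 16.2
position: [0.6342, -0.1011, 0.0003]
eef_rot: [0.501, -0.501, 0.498, -0.5]
wrist_force: [-0.3, 0.1, 0.6]
grip_width: 0.0572
time_s: 16.7
position: [0.6369, -0.1027, 0.0038]
eef_rot: [0.5, -0.5, 0.5, -0.5]
wrist_force: [-0.9, 0.4, 5.6]
grip_width: 0.0293
time_s: 17.2
position: [0.6355, -0.1026, 0.0277]
eef_rot: [-0.5, 0.5, -0.5, 0.5]
wrist_force: [0.8, 0.3, -0.2]
grip_width: 0.0298
```

```bash
python3 -m creep '0 0 -30 0 0 0 0;0 0 -30 0 0 0 0;0 -6 -30 -5 0 0 0;0 -20 -12 -15 0 0 0;0 -36 0 -28 0 0 0' 20; python3 -m creep '0 -36 0 -28 0 0 0;0 -36 0 -28 0 0 0;0 -36 0 -28 0 0 0;0 -20 0 -15 0 0 0;0 -6 0 -5 0 0 0' 20; python3 -m creep '0 0 0 0 0 0 0;0 0 0 0 0 0 0;0 0 0 0 0 0 0;0 0 0 0 0 0 0;0 0 0 0 0 0 0' 20;python3 go.py 482.2 93.9 7
```

```text
time_s: 17.7
position: [0.5906, -0.0428, 0.1332]
eef_rot: [0.498, -0.499, 0.503, -0.5]
wrist_force: [1.3, 1.6, -0.4]
grip_width: 0.0295
time_s: 18.2
position: [0.4828, 0.096, 0.1309]
eef_rot: [-0.501, 0.499, -0.499, 0.502]
wrist_force: [1.2, -0.2, -1.0]
grip_width: 0.0294
time_s: 18.7
position: [0.4845, 0.0926, 0.1294]
eef_rot: [-0.5, 0.5, -0.5, 0.5]
wrist_force: [-0.6, -1.0, 0.3]
grip_width: 0.0296
t 18.7 pos [0.4845 0.0926 0.1294] w 0.0296 F [-0.6 -1.   0.3] tool delta mm [ -1.3 122.4  -2.3] rotvec err [ 0.    -0.001  0.   ]
```

```bash
python3 -m creep '0 -1 25 -2 0 0 0;0 0 35 0 0 0 0;0 0 30 0 0 0 0;0 0 15 0 0 0 0;0 0 10 0 0 0 0' 20; python3 -m creep '0 0 4 0 0 0 0;0 0 0 0 0 0 0;0 0 0 0 0 0 0;0 0 0 0 0 0 0;0 0 0 0 0 0 0' 20;python3 go.py 482.2 93.9 7
```

```text
time_s: 19.2
position: [0.4816, 0.0939, 0.013]
eef_rot: [0.501, -0.5, 0.5, -0.499]
wrist_force: [0.2, -0.0, -0.3]
grip_width: 0.0294
time_s: 19.7
position: [0.4827, 0.0945, 0.0112]
eef_rot: [-0.5, 0.5, -0.5, 0.5]
wrist_force: [-0.3, -0.5, 0.6]
grip_width: 0.0296
t 19.7 pos [0.4827 0.0945 0.0112] w 0.0296 F [-0.3 -0.5  0.6] tool delta mm [ 0.6  4.2 -0.5] rotvec err [-0.001 -0.    -0.   ]
```

```bash
python3 -m creep '0 0 4 0 0 0 0;0 0 0 0 0 0 0;0.6 0 0 0 0 0 0;0.6 0 0 0 0 0 0;0.6 0 0 0 0 0 0'; python3 -m creep '0.6 0 0 0 0 0 0;0.6 0 -15 0 0 0 0;0.6 0 -25 0 0 0 0;0.6 0 -40 0 0 0 0;0.6 0 -45 0 0 0 0'; python3 -m creep '1 30 0 -2 0 0 0;1 45 0 -2 0 0 0;1 45 0 -2 0 0 0;1 45 0 -2 0 0 0;1 45 0 -2 0 0 0';python3 -m creep '1 45 0 -2 0 0 0;1 45 0 -2 0 0 0;1 45 0 -2 0 0 0;1 45 0 -2 0 0 0;1 45 0 -2 0 0 0';python3 w.py jar_c; python3 go.py 456.3 -377 1
```

```text
time_s: 20.2
position: [0.482, 0.0943, 0.0065]
eef_rot: [0.5, -0.5, 0.5, -0.5]
wrist_force: [-0.7, -1.2, -0.1]
grip_width: 0.0498
time_s: 20.7
position: [0.4811, 0.0941, 0.1321]
eef_rot: [0.501, -0.5, 0.499, -0.499]
wrist_force: [0.4, -0.5, 0.4]
grip_width: 0.0524
time_s: 21.2
position: [0.4718, -0.1173, 0.1318]
eef_rot: [-0.5, 0.5, -0.5, 0.5]
wrist_force: [0.7, 0.2, 0.4]
grip_width: 0.0866
time_s: 21.7
position: [0.4618, -0.3423, 0.1316]
eef_rot: [-0.5, 0.5, -0.5, 0.5]
wrist_force: [1.0, 0.0, -0.0]
grip_width: 0.0876
jar_c 0.58 [239.3 207.4 302.9 294.2] 4365 z [0.0033 0.0714]
  top centre bbox [ 0.4521 -0.3738  0.0678] size [0.0517 0.0517 0.0088]
  circ [ 0.4524 -0.3752] 0.0001499960914929828 761
t 21.8 pos [ 0.4599 -0.3477  0.1315] w 0.0875 F [-0.5 -0.   0.7] tool delta mm [ 28.9 130.6  -3.3] rotvec err [ 0.001 -0.008  0.004]
```

```bash
python3 -m creep '1 20 0 -6 0 0 0;1 7 0 -2 0 0 0;1 0 0 0 0 0 0;1 0 0 0 0 0 0;1 0 0 0 0 0 0';  python3 go.py 452.3 -374.8 1
```

```text
time_s: 22.3
position: [0.4547, -0.3663, 0.1316]
eef_rot: [-0.5, 0.5, -0.5, 0.501]
wrist_force: [-0.4, 0.5, 0.6]
grip_width: 0.0879
t 22.3 pos [ 0.4547 -0.3663  0.1316] w 0.0879 F [-0.4  0.5  0.6] tool delta mm [  8.5 130.6  -2.5] rotvec err [-0.     0.001 -0.001]
```

```bash
python3 -m creep '1 8 20 -2 0 0 0;1 0 35 0 0 0 0;1 0 35 0 0 0 0;1 0 25 0 0 0 0;1 0 15 0 0 0 0';python3 -m creep '1 0 0 0 0 0 0;1 0 0 0 0 0 0;1 0 0 0 0 0 0;1 0 0 0 0 0 0;0 0 0 0 0 0 0' 30;  python3 go.py 452.3 -374.8 1;python3 -m creep '0 0 0 0 0 0 0;0 0 0 0 0 0 0;0 0 0 0 0 0 0;0 0 0 0 0 0 0;0 0 0 0 0 0 0' 30;python3 -m creep '0 0 0 0 0 0 0;0 0 0 0 0 0 0;0 0 0 0 0 0 0;0 0 -10 0 0 0 0;0 0 -15 0 0 0 0' 30
```

```text
time_s: 22.8
position: [0.4518, -0.374, -0.0004]
eef_rot: [-0.5, 0.501, -0.499, 0.5]
wrist_force: [0.5, -0.2, 0.1]
grip_width: 0.0879
time_s: 23.3
position: [0.4528, -0.376, 0.0026]
eef_rot: [0.5, -0.499, 0.501, -0.5]
wrist_force: [0.0, -0.2, 0.3]
grip_width: 0.083
t 23.3 pos [ 0.4528 -0.376   0.0026] w 0.083 F [ 0.  -0.2  0.3] tool delta mm [-1.2  1.6 -0.5] rotvec err [-0.001 -0.     0.001]
time_s: 23.8
position: [0.4521, -0.3756, 0.0015]
eef_rot: [-0.5, 0.5, -0.5, 0.5]
wrist_force: [-0.8, 0.1, 0.9]
grip_width: 0.0519
time_s: 24.3
position: [0.4516, -0.3751, 0.0265]
eef_rot: [-0.5, 0.501, -0.499, 0.5]
wrist_force: [0.3, -0.4, -1.0]
grip_width: 0.0517
```

```bash
python3 -m creep '0 0 -25 0 0 0 0;0 0 -30 0 0 0 0;0 -8 -30 1 0 0 0;0 -20 -20 3 0 0 0;0 -32 0 4 0 0 0' 30; python3 -m creep '0 -42 0 6 0 0 0;0 -42 0 6 0 0 0;0 -42 0 6 0 0 0;0 -42 0 6 0 0 0;0 -42 0 6 0 0 0' 30;python3 go.py 530.1 209.2 130
```

```text
time_s: 24.8
position: [0.4616, -0.3181, 0.1361]
eef_rot: [0.499, -0.498, 0.503, -0.5]
wrist_force: [-0.6, -0.3, -2.2]
grip_width: 0.0521
time_s: 25.3
position: [0.4905, -0.1041, 0.133]
eef_rot: [0.5, -0.499, 0.501, -0.5]
wrist_force: [1.3, -1.4, 0.0]
grip_width: 0.0517
t 25.3 pos [ 0.4905 -0.1041  0.133 ] w 0.0517 F [ 1.3 -1.4  0. ] tool delta mm [-313.3    3.    39.5] rotvec err [-0.002 -0.     0.   ]
```

```bash
python3 -m creep '0 -42 0 6 0 0 0;0 -42 0 6 0 0 0;0 -42 0 6 0 0 0;0 -42 0 6 0 0 0;0 -42 0 6 0 0 0' 30;python3 -m creep '0 -42 0 6 0 0 0;0 -35 0 5 0 0 0;0 -18 0 0 0 0 0;0 -6 0 0 0 0 0;0 0 0 0 0 0 0' 30;python3 go.py 530.1 209.2 7
```

```text
time_s: 25.8
position: [0.5205, 0.106, 0.1331]
eef_rot: [0.499, -0.5, 0.5, -0.5]
wrist_force: [1.5, -0.3, -1.4]
grip_width: 0.0516
time_s: 26.3
position: [0.5311, 0.2057, 0.1322]
eef_rot: [-0.5, 0.5, -0.5, 0.5]
wrist_force: [-0.1, -0.8, -1.5]
grip_width: 0.0517
t 26.3 pos [0.5311 0.2057 0.1322] w 0.0517 F [-0.1 -0.8 -1.5] tool delta mm [ -3.5 125.2  -1.1] rotvec err [-0.001  0.001  0.   ]
```

```bash
python3 -m creep '0 -3 25 -1 0 0 0;0 0 35 0 0 0 0;0 0 30 0 0 0 0;0 0 15 0 0 0 0;0 0 10 0 0 0 0' 30; python3 -m creep '0 0 5 0 0 0 0;0 0 0 0 0 0 0;0 0 0 0 0 0 0;0 0 0 0 0 0 0;0 0 0 0 0 0 0' 30;python3 go.py 530.1 209.2 6
```

```text
time_s: 26.8
position: [0.53, 0.2058, 0.0155]
eef_rot: [0.5, -0.5, 0.501, -0.499]
wrist_force: [0.4, -0.5, -0.1]
grip_width: 0.0517
time_s: 27.3
position: [0.5307, 0.2086, 0.0123]
eef_rot: [-0.5, 0.5, -0.5, 0.5]
wrist_force: [0.3, 0.2, -1.4]
grip_width: 0.0518
t 27.3 pos [0.5307 0.2086 0.0123] w 0.0518 F [ 0.3  0.2 -1.4] tool delta mm [-0.6  6.3 -0.6] rotvec err [-0.001  0.    -0.   ]
```

```bash
python3 -m creep '0 0 4 0 0 0 0;0 0 1 0 0 0 0;0 0 0 0 0 0 0;0 0 0 0 0 0 0;0 0 0 0 0 0 0' 30; python3 -m creep '0.85 0 0 0 0 0 0;0.85 0 0 0 0 0 0;0.85 0 0 0 0 0 0;0.85 0 0 0 0 0 0;0.85 0 0 0 0 0 0';python3 -m creep '0.85 0 -10 0 0 0 0;0.85 0 -25 0 0 0 0;0.85 0 -40 0 0 0 0;0.85 0 -45 0 0 0 0;0.85 20 0 20 0 0 0';python3 go.py 660 86.2 130
```

```text
time_s: 27.8
position: [0.5302, 0.2084, 0.0066]
eef_rot: [-0.5, 0.5, -0.5, 0.5]
wrist_force: [0.3, -0.7, -2.2]
grip_width: 0.0516
time_s: 28.3
position: [0.5303, 0.2084, 0.0066]
eef_rot: [-0.5, 0.5, -0.5, 0.5]
wrist_force: [-1.0, -0.0, -0.6]
grip_width: 0.0744
time_s: 28.8
position: [0.5517, 0.1933, 0.1338]
eef_rot: [-0.498, 0.498, -0.499, 0.505]
wrist_force: [1.2, 0.1, -0.1]
grip_width: 0.0746
t 28.8 pos [0.5517 0.1933 0.1338] w 0.0746 F [ 1.2  0.1 -0.1] tool delta mm [107.8   4.  107.7] rotvec err [-0.008  0.005 -0.006]
```

```bash
python3 -m creep '0.85 30 0 30 0 0 0;0.85 30 0 30 0 0 0;0.85 30 0 30 0 0 0;0.85 13 0 15 0 0 0;0.85 0 0 0 0 0 0';python3 look.py d side scene; python3 w.py bottle_c we;python3 go.py 660 86.2 3
```

```text
time_s: 29.3
position: [0.6571, 0.0815, 0.127]
eef_rot: [0.499, -0.501, 0.502, -0.499]
wrist_force: [-0.5, 1.0, -0.3]
grip_width: 0.0748
bottle_c 0.58 [257.3 177.1 319.6 253.3] 3393 z [0.001 0.085]
  top centre bbox [0.6598 0.0864 0.0817] size [0.0316 0.0317 0.0094]
  circ [0.6597 0.0861] 0.0001736862711775415 558
t 29.5 pos [0.6543 0.0871 0.1269] w 0.0748 F [-0.   0.8  0.4] tool delta mm [  1.1 123.9   5.8] rotvec err [ 0.     0.002 -0.001]
```

View pics/scene_d.png

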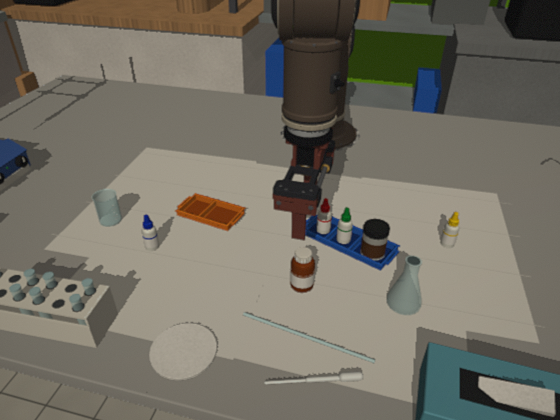

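View pics/side_d.png

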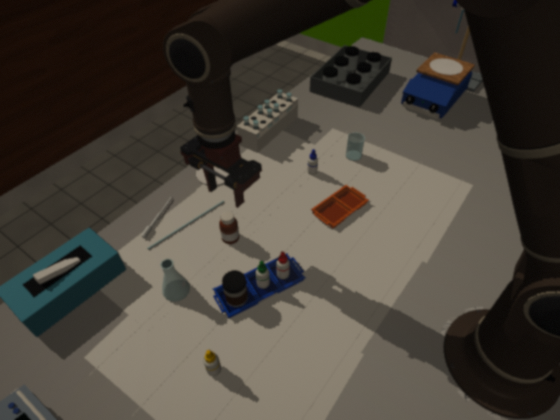

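```bash
python3 -m creep '0.85 1 20 5 0 0 0;0.85 0 35 0 0 0 0;0.85 0 35 0 0 0 0;0.85 0 22 0 0 0 0;0.85 0 10 0 0 0 0';python3 -m creep '0.85 0 0 0 0 0 0;0.85 0 0 0 0 0 0;0 0 0 0 0 0 0;0 0 0 0 0 0 0;0 0 0 0 0 0 0' 30;  python3 -m creep '0 0 0 0 0 0 0;0 0 0 0 0 0 0;0 0 0 0 0 0 0;0 0 0 0 0 0 0;0 0 0 0 0 0 0' 30;python3 -m creep '0 0 0 0 0 0 0;0 0 0 0 0 0 0;0 0 0 0 0 0 0;0 0 -10 0 0 0 0;0 0 -15 0 0 0 0' 30
```

```text
time_s: 30.0
position: [0.6579, 0.0859, 0.0024]
eef_rot: [0.501, -0.5, 0.499, -0.5]
wrist_force: [0.9, 0.4, 0.5]
grip_width: 0.0744
time_s: 30.5
position: [0.6608, 0.0845, 0.0055]
eef_rot: [-0.5, 0.5, -0.5, 0.5]
wrist_force: [0.5, -0.4, 0.5]
grip_width: 0.0543
time_s: 31.0
position: [0.6601, 0.0844, 0.005]
eef_rot: [-0.5, 0.5, -0.5, 0.5]
wrist_force: [-2.8, -0.9, 5.5]
grip_width: 0.0456
time_s: 31.5
position: [0.6593, 0.0842, 0.0292]
eef_rot: [0.501, -0.5, 0.5, -0.499]
wrist_force: [0.1, -0.4, -1.1]
grip_width: 0.0453
```

```bash
python3 -m creep '0 0 -25 0 0 0 0;0 0 -30 0 0 0 0;0 6 -30 -5 0 0 0;0 20 -15 -15 0 0 0;0 36 0 -26 0 0 0' 30; python3 -m creep '0 38 0 -28 0 0 0;0 38 0 -28 0 0 0;0 38 0 -28 0 0 0;0 28 0 -20 0 0 0;0 15 0 -10 0 0 0' 30;python3 -m creep '0 5 0 -4 0 0 0;0 0 0 0 0 0 0;0 0 0 0 0 0 0;0 0 0 0 0 0 0;0 0 0 0 0 0 0' 30;python3 go.py 495.1 -139.7 9
```

```text
time_s: 32.0
position: [0.6167, 0.0252, 0.1335]
eef_rot: [-0.499, 0.498, -0.5, 0.503]
wrist_force: [1.1, -1.3, -1.4]
grip_width: 0.0455
time_s: 32.5
position: [0.4982, -0.1379, 0.1308]
eef_rot: [0.499, -0.5, 0.501, -0.499]
wrist_force: [0.9, -0.1, -2.1]
grip_width: 0.0458
time_s: 33.0
position: [0.4968, -0.1385, 0.1295]
eef_rot: [-0.5, 0.5, -0.499, 0.501]
wrist_force: [0.2, 0.0, -1.2]
grip_width: 0.0456
t 33.0 pos [ 0.4968 -0.1385  0.1295] w 0.0456 F [ 0.2  0.  -1.2] tool delta mm [  1.2 120.5  -1.7] rotvec err [ 0.     0.002 -0.   ]
```

```bash
python3 -m creep '0 1 25 -1 0 0 0;0 0 35 0 0 0 0;0 0 30 0 0 0 0;0 0 15 0 0 0 0;0 0 10 0 0 0 0' 30; python3 -m creep '0 0 2 0 0 0 0;0 0 0 0 0 0 0;0 0 0 0 0 0 0;0 0 0 0 0 0 0;0 0 0 0 0 0 0' 30;python3 go.py 495.1 -139.7 9
```

```text
time_s: 33.5
position: [0.4948, -0.1398, 0.013]
eef_rot: [0.501, -0.5, 0.499, -0.5]
wrist_force: [-0.4, 0.2, -1.8]
grip_width: 0.0459
time_s: 34.0
position: [0.4957, -0.1407, 0.0133]
eef_rot: [0.5, -0.5, 0.5, -0.5]
wrist_force: [0.9, 0.6, -2.1]
grip_width: 0.0458
t 34.0 pos [ 0.4957 -0.1407  0.0133] w 0.0458 F [ 0.9  0.6 -2.1] tool delta mm [-1.   4.3 -0.6] rotvec err [-0.001 -0.     0.   ]
```

Lower the last 4.5 mm, release, retreat and go to the blue dropper.

```bash
python3 -m creep '0 0 3 0 0 0 0;0 0 2 0 0 0 0;0 0 0 0 0 0 0;0 0 0 0 0 0 0;0.8 0 0 0 0 0 0' 30; python3 -m creep '0.8 0 0 0 0 0 0;0.8 0 0 0 0 0 0;0.8 0 0 0 0 0 0;0.8 0 -5 0 0 0 0;0.8 0 -20 0 0 0 0';python3 -m creep '0.8 0 -45 0 0 0 0;0.8 0 -45 0 0 0 0;0.7 20 0 25 0 0 0;0.7 30 0 40 0 0 0;0.7 30 0 40 0 0 0';python3 -m creep '0.7 20 0 25 0 0 0;0.7 5 0 7 0 0 0;0.7 0 0 0 0 0 0;0.7 0 0 0 0 0 0;0.7 0 0 0 0 0 0'; python3 w.py drop_blue_c wf;python3 go.py 632 -245.7 3
```

```text
time_s: 34.5
position: [0.4955, -0.1407, 0.0077]
eef_rot: [0.5, -0.5, 0.5, -0.5]
wrist_force: [0.3, -0.1, 0.6]
grip_width: 0.0501
time_s: 35.0
position: [0.4938, -0.1403, 0.0315]
eef_rot: [-0.501, 0.501, -0.499, 0.499]
wrist_force: [0.3, 0.1, -0.1]
grip_width: 0.0704
time_s: 35.5
position: [0.6017, -0.2214, 0.1243]
eef_rot: [-0.5, 0.499, -0.5, 0.501]
wrist_force: [0.8, 1.1, 0.0]
grip_width: 0.0611
time_s: 36.0
position: [0.6314, -0.2443, 0.1228]
eef_rot: [-0.5, 0.5, -0.5, 0.5]
wrist_force: [-0.5, -0.6, 1.3]
grip_width: 0.0616
t 36.1 pos [ 0.6317 -0.2447  0.1231] w 0.0616 F [-0.5 -0.1  0. ] tool delta mm [  1.  120.1   0.2] rotvec err [-0.     0.001 -0.   ]
```

View pics/wf.png

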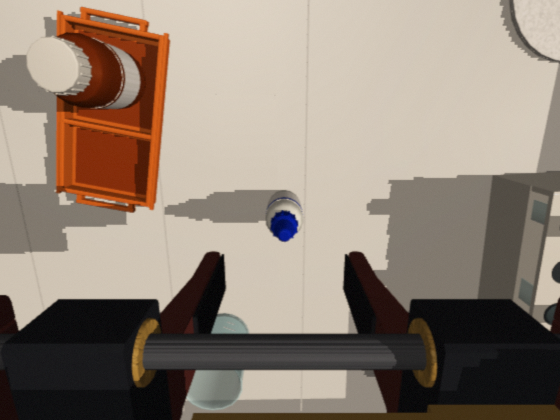

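```bash
python3 -m creep '0.7 1 20 0 0 0 0;0.7 0 35 0 0 0 0;0.7 0 35 0 0 0 0;0.7 0 20 0 0 0 0;0.7 0 10 0 0 0 0';python3 -m creep '0.7 0 0 0 0 0 0;0.7 0 0 0 0 0 0;0 0 0 0 0 0 0;0 0 0 0 0 0 0;0 0 0 0 0 0 0' 20;  python3 -m creep '0 0 0 0 0 0 0;0 0 0 0 0 0 0;0 0 0 0 0 0 0;0 0 0 0 0 0 0;0 0 0 0 0 0 0' 20;python3 -m creep '0 0 0 0 0 0 0;0 0 0 0 0 0 0;0 0 0 0 0 0 0;0 0 -10 0 0 0 0;0 0 -15 0 0 0 0' 20
```

```text
time_s: 36.6
position: [0.6307, -0.2457, 0.0006]
eef_rot: [-0.501, 0.501, -0.499, 0.5]
wrist_force: [-0.5, -0.2, 0.0]
grip_width: 0.0617
time_s: 37.1
position: [0.6327, -0.2468, 0.0035]
eef_rot: [0.5, -0.5, 0.5, -0.5]
wrist_force: [-0.6, 0.1, 0.1]
grip_width: 0.041
time_s: 37.6
position: [0.6324, -0.2467, 0.0029]
eef_rot: [0.5, -0.5, 0.5, -0.5]
wrist_force: [-0.9, 0.2, 4.5]
grip_width: 0.0298
time_s: 38.1
position: [0.6313, -0.2463, 0.0271]
eef_rot: [-0.5, 0.501, -0.499, 0.5]
wrist_force: [0.4, 0.4, -0.4]
grip_width: 0.0298
```

```bash
python3 -m creep '0 0 -25 0 0 0 0;0 0 -35 0 0 0 0;0 0 -35 -4 0 0 0;0 -5 0 -18 0 0 0;0 -9 0 -35 0 0 0' 20; python3 -m creep '0 -10 0 -38 0 0 0;0 -9 0 -30 0 0 0;0 -6 0 -18 0 0 0;0 -2 0 -6 0 0 0;0 0 0 0 0 0 0' 20;python3 -m creep '0 0 0 0 0 0 0;0 0 0 0 0 0 0;0 0 0 0 0 0 0;0 0 0 0 0 0 0;0 0 0 0 0 0 0' 20;python3 go.py 482.5 -205.4 7
```

```text
time_s: 38.6
position: [0.5773, -0.2328, 0.125]
eef_rot: [0.499, -0.498, 0.501, -0.501]
wrist_force: [0.3, 1.3, -0.9]
grip_width: 0.0298
time_s: 39.1
position: [0.4835, -0.2057, 0.1237]
eef_rot: [0.5, -0.5, 0.501, -0.5]
wrist_force: [0.1, -0.7, -0.0]
grip_width: 0.0299
time_s: 39.6
position: [0.4833, -0.2056, 0.1223]
eef_rot: [-0.5, 0.5, -0.5, 0.5]
wrist_force: [-0.1, -0.8, -0.4]
grip_width: 0.0296
t 39.6 pos [ 0.4833 -0.2056  0.1223] w 0.0296 F [-0.1 -0.8 -0.4] tool delta mm [ -0.2 115.3  -0.8] rotvec err [ 0.  0. -0.]
```

```bash
python3 -m creep '0 0 25 -1 0 0 0;0 0 35 0 0 0 0;0 0 30 0 0 0 0;0 0 15 0 0 0 0;0 0 6 0 0 0 0' 20; python3 -m creep '0 0 2 0 0 0 0;0 0 0 0 0 0 0;0 0 0 0 0 0 0;0 0 0 0 0 0 0;0 0 0 0 0 0 0' 20;python3 go.py 482.5 -205.4 6
```

```text
time_s: 40.1
position: [0.4811, -0.2052, 0.0098]
eef_rot: [-0.5, 0.501, -0.499, 0.5]
wrist_force: [0.3, 0.3, -0.7]
grip_width: 0.0297
time_s: 40.6
position: [0.4826, -0.2058, 0.0102]
eef_rot: [0.5, -0.5, 0.5, -0.5]
wrist_force: [-0.2, 0.2, -0.3]
grip_width: 0.0301
t 40.6 pos [ 0.4826 -0.2058  0.0102] w 0.0301 F [-0.2  0.2 -0.3] tool delta mm [-0.4  4.2 -0.1] rotvec err [-0.001 -0.     0.   ]
```

```bash
python3 -m creep '0 0 3 0 0 0 0;0 0 1 0 0 0 0;0 0 0 0 0 0 0;0 0 0 0 0 0 0;0.6 0 0 0 0 0 0' 20; python3 -m creep '0.6 0 0 0 0 0 0;0.6 0 0 0 0 0 0;0.6 0 0 0 0 0 0;0.6 0 -5 0 0 0 0;0.6 0 -20 0 0 0 0';python3 -m creep '0.6 0 -45 0 0 0 0;0.6 0 -45 0 0 0 0;0.6 -20 -40 0 0 0 0;0.6 -40 0 0 0 0 0;0.6 -40 0 0 0 0 0';python3 -m creep '0.6 -40 0 -10 0 0 0;0.6 -40 0 -10 0 0 0;0.6 -20 0 0 0 0 0;0.6 0 0 0 0 0 0;0.6 0 0 0 0 0 0'; python3 look.py e scene side
python3 - <<'E'
from h import *
np.set_printoptions(precision=4,suppress=True)
B={'jar_c':(.026,.02,.052),'bottle_c':(.023,.02,.056),'drop_green_c':(.015,.02,.045),'drop_red_c':(.015,.02,.045),'drop_blue_c':(.015,.02,.045),'drop_yellow_c':(.015,.004,.045),'beaker_c':(.0265,.01,.06),'flask_c':(.03,.003,.01)}
for n in('scene','side'):
    p,W=shot(n);cam=-p['R'].T@p['t']
    for k,(rad,a,b) in B.items():
        for d in r.silhouettes(k,p)[:1]:
            P=W[d['region']];P=P[~np.isnan(P[:,0])];Q=P[(P[:,2]>a)&(P[:,2]<b)]
            if len(Q)<8: continue
            med=np.median(Q,0)[:2];aw=med-cam[:2];aw/=np.linalg.norm(aw)
            f=lambda c:np.hypot(Q[:,0]-c[0],Q[:,1]-c[1])-rad
            s=least_squares(f,med+aw*rad*.7,loss='soft_l1',f_scale=.001);print(n,k,round(d['p'],2),s.x,'top',np.percentile(P[:,2],99).round(3))
E
```

```text
time_s: 41.1
position: [0.4823, -0.2057, 0.0056]
eef_rot: [0.5, -0.5, 0.5, -0.5]
wrist_force: [0.1, -0.2, 0.7]
grip_width: 0.0347
time_s: 41.6
position: [0.4808, -0.2051, 0.0295]
eef_rot: [-0.501, 0.501, -0.499, 0.499]
wrist_force: [0.0, 0.4, 0.3]
grip_width: 0.0527
time_s: 42.1
position: [0.483, -0.1052, 0.1626]
eef_rot: [0.499, -0.499, 0.502, -0.5]
wrist_force: [0.9, 1.6, 0.8]
grip_width: 0.053
time_s: 42.6
position: [0.4623, -0.0059, 0.1609]
eef_rot: [-0.5, 0.5, -0.5, 0.5]
wrist_force: [-0.5, 0.1, 0.2]
grip_width: 0.0528
scene jar_c 0.58 [0.529  0.2091] top 0.075
scene bottle_c 0.87 [ 0.4946 -0.1394] top 0.088
scene drop_green_c 0.89 [0.5039 0.1441] top 0.087
scene drop_red_c 0.76 [0.4821 0.096 ] top 0.086
scene drop_blue_c 0.78 [ 0.4817 -0.2052] top 0.084
scene drop_yellow_c 0.85 [0.4572 0.362 ] top 0.083
scene beaker_c 0.74 [ 0.5686 -0.3838] top 0.071
scene flask_c 0.82 [0.6564 0.277 ] top 0.107
side jar_c 0.62 [0.5333 0.2102] top 0.075
side bottle_c 0.61 [ 0.4978 -0.1374] top 0.184
side drop_green_c 0.5 [0.5069 0.146 ] top 0.086
side drop_red_c 0.53 [0.4851 0.0977] top 0.087
side drop_blue_c 0.51 [ 0.485  -0.2032] top 0.05
side drop_yellow_c 0.64 [0.4596 0.3637] top 0.084
side beaker_c 0.83 [ 0.574  -0.3817] top 0.07
side flask_c 0.87 [0.6567 0.2798] top 0.106
```

View pics/scene_e.png

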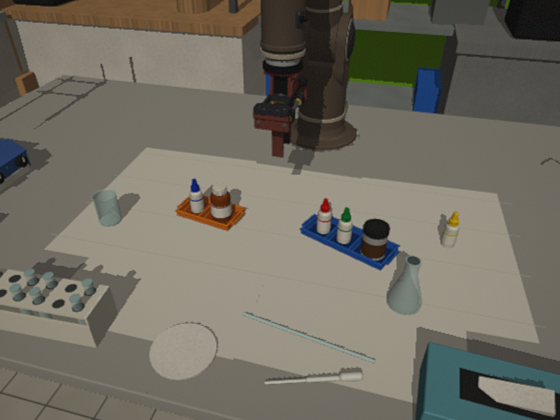

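View pics/side_e.png

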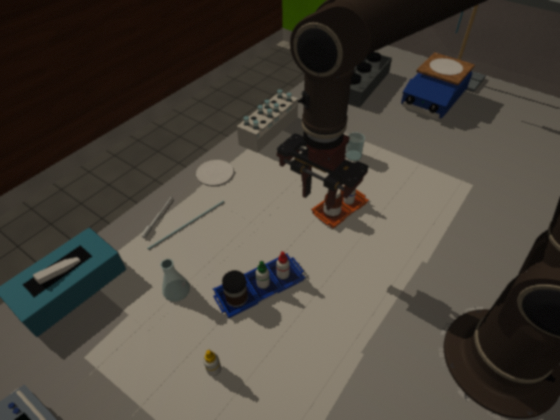

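Scene view: blue dropper (196,200) and amber bottle (221,203) stand in the orange carrier. Red (325,218), green (345,228) and the jar (375,240) stand in the blue one. All are upright, and the yellow dropper, beaker and flask have not moved. The arm is clear.

```bash
python3 -c "
from station import r
print(r.state()['dq'].round(3), r.state()['time_s']); r.sign_off()"
```

```text
[-0.     0.001 -0.     0.001 -0.001 -0.    -0.   ] 43.6
the job is handed in; nothing more can be done
```

Both kits are made up and the job was handed in at 43.6 s. In the blue carrier, the soil jar is in the wide compartment, the green-capped dropper in the middle narrow one and the red-capped dropper in the end narrow one. In the orange carrier, the amber bottle is in the wide compartment and the blue-capped dropper in the narrow one.

**Last checks:**
- **Kit items:** In the scene camera, all five stand upright within about 4 mm of their compartment centres. Their tops match items standing on the carrier floor, apart from two readings: the jar about 2 mm high and the blue dropper about 3 mm low.
- **Items to leave:** The yellow dropper, beaker and flask are within 0.5 mm of where they first measured.
- **Camera disagreement:** The side camera reads up to about 5 mm away from the scene camera, much as it did at the start. The arm partly hid the orange kit from it at the end, so its height readings there (184 mm for the bottle, 50 mm for the blue dropper) are not valid.

**What went wrong on the way:**
- **Fingertip position:** The fingertips stand about 19 mm behind the reported TCP, not 17 mm ahead of it as the description says.
- **Failed grasps:** Because of that, the first grasp of the jar closed on its lid and slipped off, moving the jar about 4 mm. The first grasp of the green dropper closed on its cap and was released. Neither fell, and after I corrected the height by about 36 mm every grasp held.

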